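# Stack the beetle boards on spacer sticks

## Task

Put the beetle boards away as a stack: take the loose thick blue spacer stick (not the thinner yellow one) and lay it across the white board on the empty grey seat, at the end opposite the blue stick that is already there. Then lift the wooden board by its black handle and set it down gently on the two blue sticks, centred over the white board and lined up with it, so that it rests level and clear of the beetles below. Leave everything released and still.

Things in the scene. Friction and masses are not known exactly. Their poses are not given: they have to be found in the camera images.
- lower_board: White board fixed to the table, 220 (x) x 120 (y) x 10 mm; origin at the centre of its underside, z up. Three beetles 11 mm tall stand on it in a row along y, within 12 mm of x = 0. A grey strip 26 mm wide across each end, centred at x = +75 and -75 mm, y = 0, is the seat for a stick lying along the board's y; the fitted stick is on one of them (it varies which).
- fitted_spacer: Blue plastic stick, loose, already lying on one of the white board's two seats: 22 (its x) x 110 (its y, lengthwise) x 24 tall mm; origin at the centre of its underside. The empty seat is on the other side of the board's centre.
- spacer: The loose blue plastic stick to place, lying on the table between the boards: 22 (its x) x 110 (its y, lengthwise) x 24 tall mm, 35 to 70 g; origin at the centre of its underside, z up. A yellow bystander stick of the same length and width, only 12 mm tall, lies near; the two swap places between starts.
- upper_board: Loose wooden board on the table, 210 (x) x 120 (y) x 8 mm, 140 to 280 g; origin at the centre of its underside, z up. Black handle block in the middle of its top: 20 (x) x 60 (y) mm, from 8 to 44 mm above the origin; grip across the 20 mm. Beetles 11 mm tall near x = +80 and -80 mm. Stacked, its underside is 34 mm above the table, either way round.
Not all that is in view belongs to the job. What is shaped like the fitted_spacer but red is not meant.

How it is judged (in metres and radians):
On the way:
1. the loose blue stick lies released on the white board's empty seat, before the wooden board is stacked ((x of spacer in the frame of lower_board between 0.059 and 0.091 m or x of spacer in the frame of lower_board between -0.091 and -0.059 m) and y of spacer in the frame of lower_board between -0.016 and 0.016 m and z of spacer in the frame of lower_board between 0.006 and 0.014 m and angle between the y axis of each of spacer, fitted_spacer and the y axis of lower_board, either way round below 0.21 rad and angle between each of spacer, fitted_spacer's own z axis and vertical below 0.08 rad and (x of fitted_spacer in the frame of lower_board between 0.059 and 0.091 m or x of fitted_spacer in the frame of lower_board between -0.091 and -0.059 m) and y of fitted_spacer in the frame of lower_board between -0.016 and 0.016 m and z of fitted_spacer in the frame of lower_board between 0.006 and 0.014 m and horizontal distance between spacer and fitted_spacer above 0.11 m and contact force between the fingers and spacer below 0.1 N and linear speed of spacer below 0.02 m/s and horizontal distance between upper_board and lower_board above 0.1 m), for 0.2 s.
At the end, for the whole second after the job is handed in: Each seat of the white board carries a blue stick lying flat, within 16 mm along x and y and 12 deg. The wooden board rests on both, level (3 deg), underside 34 mm up (4 mm), centred within 20 mm along x and y, aligned within 10 deg, clear of the white board and beetles, released, at rest ((x of spacer in the frame of lower_board between 0.059 and 0.091 m or x of spacer in the frame of lower_board between -0.091 and -0.059 m) and y of spacer in the frame of lower_board between -0.016 and 0.016 m and z of spacer in the frame of lower_board between 0.006 and 0.014 m and angle between the y axis of each of spacer, fitted_spacer and the y axis of lower_board, either way round below 0.21 rad and angle between each of spacer, fitted_spacer's own z axis and vertical below 0.08 rad and (x of fitted_spacer in the frame of lower_board between 0.059 and 0.091 m or x of fitted_spacer in the frame of lower_board between -0.091 and -0.059 m) and y of fitted_spacer in the frame of lower_board between -0.016 and 0.016 m and z of fitted_spacer in the frame of lower_board between 0.006 and 0.014 m and horizontal distance between spacer and fitted_spacer above 0.11 m and x of upper_board in the frame of lower_board between -0.02 and 0.02 m and y of upper_board in the frame of lower_board between -0.02 and 0.02 m and z of upper_board in the frame of lower_board between 0.03 and 0.038 m and angle between the x axis of upper_board and the x axis of lower_board, either way round below 0.18 rad and angle between upper_board's own z axis and vertical below 0.05 rad and contact force between upper_board and lower_board below 0.1 N and linear speed of each of upper_board, spacer below 0.02 m/s and contact force between the fingers and upper_board below 0.1 N); the robot touches nothing.
It fails at once if the wooden board is dropped (falls free faster than 0.6 m/s, a fall of about 2 cm) (linear speed of upper_board above 0.6 m/s and contact force between the fingers and upper_board below 0.1 N).
It also fails if it takes over 56 s, if anything falls off the work surface, if the arm or the gripper's body presses on something with over 40 N, if the wrist force passes 120 N, or if a joint passes its speed limit or range.

## Robot

A 6-joint arm with a two-finger parallel gripper is mounted at the origin on the work surface. World frame = base frame: x ahead of the robot, y to its left, z up, the work surface at z = 0. Lengths are in m, angles in degrees, forces in N, time in s.
With the tool pointing down it reaches from about 0.225 to 0.875 m from the base axis. Payload 3.4 kg.
Tool frame: the origin (TCP) lies at the very end of the fingers, on their centre line; the grasp point (between the pads) lies 19 mm behind it; z points along the fingers, y is the line along which they close (so a half turn about z gives the same grasp; the last joint's range is limited). The gripper opens to 85 mm and grips with 20 to 120 N. Pads are 22 mm wide; open, the fingers measure 114 mm over their backs; the gripper's body (76 mm by 85 mm) begins 54 mm behind the grasp point. The pads swing forward as they close: fully open they stand 13 mm farther back than shut.
Start: joints at [61.994, 15.808, 86.224, -0, 77.962, -6.933], TCP at [0.207, 0.537, 0.231] pointing down, gripper open.
Joint ranges: [-165.64, 165.64], [-43.16, 119.46], [12.63, 154.43], [-67.54, 247.53], [6.08, 155.33], [-154.97, 154.97]. Speed limits (degrees/s): [147.25, 147.25, 180, 180, 180, 180].

## Interface

Orientations are given as a 3x3 rotation matrix whose columns are the frame's x, y, z axes.
In Python, from workcell import ctrl, set_gripper, optics, job gives the robot as it stands. Calls block until the motion is done:
- ctrl.move_pose(position, orientation): joint-space move of the TCP to a pose.
- ctrl.movel(position, rot=None, feed=0.15): straight line of the TCP; rot=None keeps the orientation; feed is the mean speed in m/s.
- ctrl.move_j(angles): joint-space move.
- set_gripper(opening, newtons=None): opening from 0.0 (shut) to 1.0 (fully open); newtons is the grip in N (None keeps the last); returns when the fingers have stopped.
- ctrl.hold(seconds).
- ctrl.ik(position, orientation): joint angles nearest the present ones, or None.
- ctrl.observe(): the state.
- optics.get_image(name): name is "scene" or "side" or "wrist"; returns (picture, depth): 400x640x3 uint8, red, green, blue; 400x640 float32, m along the optical axis (not along the pixel's ray), 0 where there is no reading.
- optics.camera_info(name): a dict with "fx", "fy", "cx", "cy" (pixels), "dist_coeffs" ([k1, k2, p1, p2, k3] as OpenCV has them; the pictures are not rectified), "rvec" (rotation vector, rad) and "tvec" (3), from world to camera coordinates, as OpenCV has them; the wrist camera has in their place "tool_from_camera" (4x4, takes a point from camera to tool coordinates, whose origin is the TCP and whose axes are the flange's). Camera axes: x right, y down, z forward; pixel columns grow to the right and rows downward; lengths in m; the calibration is good to about 2 mm. A picture is of the moment at which its call begins: read the wrist's pose just before it. camera_info takes no time and is no camera call.
A pose or a line that the arm cannot do raises ctrl.MotionError and nothing moves.
- job.hand_in(): hands the job in; it is judged then, once.
The state is a dict: "clock": time; "joints": joint angles; "joint_velocities": joint speeds; "joint_torque": joint torques, N m; "ee_pos": TCP position; "orientation": TCP orientation; "wrist_force": force on the tool from outside, world axes, zero at the start; "torque": the same for the moment, N m; "grip_width": opening from 0.0 (shut) to 1.0 (fully open); "grasp_force": force on a finger pad.
Only numpy, scipy, OpenCV 4.12 (cv2) and the standard library are available. Lean on these libraries where they do the work, as an engineer would, in place of code of your own. Each camera call takes 0.05 s, during which the arm holds its last target. There are 200 camera calls.

## Working session

There is one attempt and no reset: what is moved stays moved. The work goes in short steps, each a Python script; the robot and the scene stay as the last script left them, time stands still between calls to the robot, and variables do not carry over. Pictures are saved under pics/ and viewed, at most 10 in all, crops included, and the job is handed in when it is done.

```bash
mkdir -p pics && ls && python3 - <<'E'
from workcell import ctrl,set_gripper,optics,job
import cv2,numpy as np
for n in ("scene","side","wrist"):
    im,d=optics.get_image(n); cv2.imwrite(f"pics/{n}0.png",im[:,:,::-1]); np.savez(f"pics/{n}0.npz",im=im,d=d)
    print(n,{k:np.round(v,4).tolist() for k,v in optics.camera_info(n).items()},(d>0).mean())
o=ctrl.observe();print(o["clock"],o["orientation"],o["wrist_force"])
E
```

```text
pics
scene {'fx': 402.6671, 'fy': 402.6671, 'cx': 312.0917, 'cy': 197.3211, 'dist_coeffs': [-0.0287, 0.0, 0.0, 0.0, 0.0], 'rvec': [0.653, 2.7577, -0.9346], 'tvec': [0.4328, -0.1459, 1.0391]} 0.99630859375
side {'fx': 371.3786, 'fy': 371.3786, 'cx': 321.5977, 'cy': 191.7605, 'dist_coeffs': [-0.0075, 0.0, 0.0, 0.0, 0.0], 'rvec': [2.0807, -0.6254, 0.3712], 'tvec': [-0.4054, 0.1645, 0.6729]} 0.9961015625
wrist {'fx': 288.6686, 'fy': 288.6686, 'cx': 318.2201, 'cy': 195.0827, 'dist_coeffs': [-0.047, 0.0, 0.0, 0.0, 0.0], 'tool_from_camera': [[0.0004, -0.9521, -0.3057, 0.0786], [1.0, 0.0004, 0.0001, -0.0005], [0.0001, -0.3057, 0.9521, -0.143], [0.0, 0.0, 0.0, 1.0]]} 0.9959375
0.15 [[-9.33151046e-01  3.59483962e-01 -6.37572050e-04]
 [ 3.59484501e-01  9.33150181e-01 -1.27788099e-03]
 [ 1.35572752e-04 -1.42165326e-03 -9.99998980e-01]] [-0.10895902 -0.1229764  -0.894053  ]
```

View pics/scene0.png

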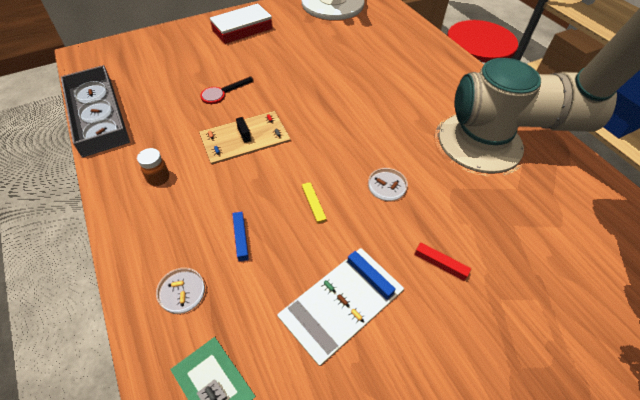

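View pics/side0.png

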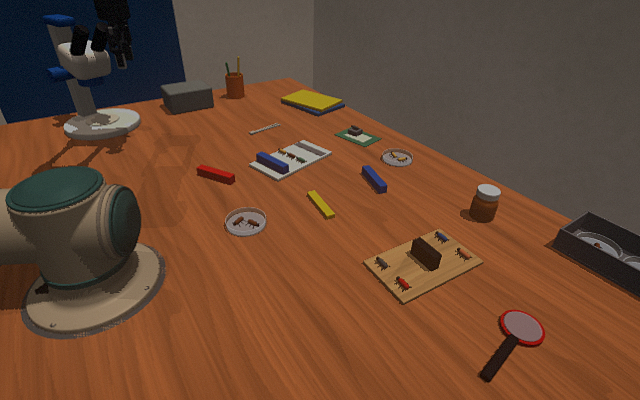

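The candidates in the scene picture are:
- loose blue stick at (240,236)
- fitted blue stick on the white board at (371,273)
- thin yellow stick at (314,202)
- red stick at (443,260)

The loose blue stick at (240,236) is the one to place. The empty grey seat is at (313,328), and the wooden board with its black handle is at (244,132).

```bash
cat > h.py <<'E'
from workcell import ctrl,set_gripper,optics,job
import cv2,numpy as np
def extr(n):
    i=optics.camera_info(n)
    K=np.array([[i["fx"],0,i["cx"]],[0,i["fy"],i["cy"]],[0,0,1]]);D=np.array(i["dist_coeffs"])
    if "rvec" in i:
        R=cv2.Rodrigues(np.array(i["rvec"]))[0];return K,D,R.T,-R.T@np.array(i["tvec"])
    o=ctrl.observe();T=np.array(i["tool_from_camera"]);Rt=np.array(o["orientation"])
    return K,D,Rt@T[:3,:3],Rt@T[:3,3]+np.array(o["ee_pos"])
def snap(n,save=None):
    E=extr(n);im,d=optics.get_image(n)
    if save: cv2.imwrite(f"pics/{save}.png",im[:,:,::-1])
    return im,d,E
def rays(px,E):
    K,D,R,c=E
    u=cv2.undistortPoints(np.array(px,float).reshape(-1,1,2),K,D).reshape(-1,2)
    return np.c_[u,np.ones(len(u))]@R.T,c
def onplane(px,z,E):
    r,c=rays(px,E);return c+r*((z-c[2])/r[:,2])[:,None]
def cloud(d,E):
    v,u=np.mgrid[:400,:640];r,c=rays(np.c_[u.ravel(),v.ravel()],E)
    return (c+r*d.reshape(-1,1)).reshape(400,640,3)
def masks(im):
    h=cv2.cvtColor(im,cv2.COLOR_RGB2HSV).astype(int);H,S,V=h[...,0],h[...,1],h[...,2]
    return dict(blue=(H>100)&(H<130)&(S>130)&(V>40),yellow=(H>24)&(H<35)&(S>150)&(V>90),
      white=(S<60)&(V>120),wood=(H>12)&(H<24)&(S>60)&(S<160)&(V>120))
def comps(m,amin=80):
    n,l,s,c=cv2.connectedComponentsWithStats(m.astype(np.uint8))
    return [(l==i,c[i],s[i,4]) for i in range(1,n) if s[i,4]>=amin]
def rect(p):
    (c,(w,h),a)=cv2.minAreaRect((p[:,:2]*1000).astype(np.float32))
    if w<h: w,h,a=h,w,a+90
    return np.round(np.array(c)/1000,4),round(w),round(h),round((a+90)%180-90,1) # centre, long, short, angle of long axis
E
python3 - <<'E'
from h import *
for n in("scene","side"):
    E=extr(n);f=np.load(f"pics/{n}0.npz");im,d=f["im"],f["d"];P=cloud(d,E)
    for k,m in masks(im).items():
        for c,ce,a in comps(m):
            q=P[c]
            if q[:,0].min()<.1 or abs(q[:,1]).max()>.95: continue
            zt=np.percentile(q[:,2],90);top=c&(abs(P[...,2]-zt)<.004)
            if top.sum()<40: continue
            v,u=np.nonzero(top)
            print(n,k,ce.round(),a,"ztop",zt.round(4),"depth",rect(q[abs(q[:,2]-zt)<.004]),"plane",rect(onplane(np.c_[u,v],zt,E)))
E
```

```text
scene blue [240. 236.] 482 ztop 0.0236 depth (array([0.6557, 0.0035]), 111, 21, 74.7) plane (array([0.6559, 0.0051]), 110, 21, 74.7)
scene blue [371. 275.] 748 ztop 0.0337 depth (array([0.4629, 0.2061]), 108, 23, -77.0) plane (array([0.4637, 0.2068]), 108, 22, -77.1)
scene yellow [313. 201.] 361 ztop 0.0121 depth (array([ 0.4759, -0.0115]), 108, 21, 82.3) plane (array([ 0.4767, -0.0109]), 107, 21, 82.1)
scene white [239.  17.] 892 ztop 0.0479 depth (array([ 0.3597, -0.7744]), 179, 104, 5.6) plane (array([ 0.3608, -0.7702]), 179, 103, 5.9)
scene white [ 97. 110.] 1499 ztop 0.0189 depth (array([ 0.8687, -0.5542]), 222, 83, 89.9) plane (array([ 0.8685, -0.552 ]), 220, 83, 89.8)
scene white [212.  94.] 176 ztop 0.0094 depth (array([ 0.5615, -0.4783]), 54, 49, -22.6) plane (array([ 0.5615, -0.4762]), 54, 44, -26.5)
scene white [148. 156.] 298 ztop 0.0745 depth (array([ 0.7724, -0.2474]), 49, 46, -70.6) plane (array([ 0.7723, -0.2451]), 48, 47, -77.8)
scene white [387. 186.] 751 ztop 0.0098 depth (array([0.3076, 0.0314]), 86, 58, -36.3) plane (array([0.3083, 0.0321]), 86, 60, -37.7)
scene white [335. 309.] 5980 ztop 0.0105 depth (array([0.5347, 0.2237]), 219, 120, 13.9) plane (array([0.5355, 0.2247]), 218, 119, 14.1)
scene white [181. 292.] 1325 ztop 0.0095 depth (array([0.7994, 0.0736]), 87, 71, 18.2) plane (array([0.7977, 0.0721]), 86, 73, 41.4)
scene white [211. 379.] 1252 ztop 0.0171 depth (array([0.8075, 0.2706]), 36, 34, -76.5) plane (array([0.8076, 0.2708]), 36, 34, -77.5)
scene wood [243. 136.] 2352 ztop 0.0079 depth (array([ 0.5377, -0.2835]), 210, 123, -3.8) plane (array([ 0.5385, -0.281 ]), 209, 120, -3.5)
side blue [272. 159.] 114 ztop 0.0353 depth (array([0.459 , 0.1994]), 105, 19, -78.2) plane (array([0.459 , 0.1967]), 102, 17, -75.0)
side white [489. 189.] 197 ztop 0.076 depth (array([ 0.771 , -0.2515]), 48, 45, -60.8) plane (array([ 0.7688, -0.2526]), 48, 45, -32.1)
```

The loose stick is at (0.656, 0.004) and 24 mm tall. The white board is at (0.535, 0.224) at 14°, with its empty seat on the local +x side. I'll hover over the stick and check it with the wrist camera.

```bash
cat >> h.py <<'E'
def rot(a):
    c,s=np.cos(np.radians(a)),np.sin(np.radians(a));return np.array([[-s,c,0],[c,s,0],[0,0,-1.]])
def report(n,im,d,E):
    P=cloud(d,E)
    for k,m in masks(im).items():
        for c,ce,a in comps(m,300):
            q=P[c];zt=np.percentile(q[:,2],90);top=c&(abs(P[...,2]-zt)<.004)
            if top.sum()<200: continue
            v,u=np.nonzero(top);print(n,k,ce.round(),a,zt.round(4),rect(P[top]),rect(onplane(np.c_[u,v],zt,E)))
E
python3 - <<'E'
from h import *
ctrl.move_pose([.656,.004,.2],rot(-15.3))
im,d,E=snap("wrist");report("wrist",im,d,E)
cv2.imwrite("pics/crop1.png",im[:,:,::-1])
o=ctrl.observe();print(o["clock"],o["ee_pos"],o["joints"],o["wrist_force"])
E
```

```text
wrist blue [90. 46.] 3140 0.0353 (array([0.4638, 0.2002]), 107, 22, -75.5) (array([0.4653, 0.1999]), 108, 23, -75.8)
wrist blue [320. 175.] 1654 0.0255 (array([ 6.562e-01, -1.000e-04]), 107, 20, 75.3) (array([6.564e-01, 3.000e-04]), 107, 20, 75.4)
wrist yellow [185. 222.] 1293 0.0134 (array([ 0.4763, -0.0154]), 108, 22, 82.7) (array([ 0.4776, -0.0149]), 108, 21, 82.1)
wrist white [156.  35.] 9871 0.0117 (array([0.5347, 0.2191]), 220, 119, 13.9) (array([0.536 , 0.2185]), 218, 120, 14.0)
wrist white [586.   7.] 374 -0.7477 (array([1.6666, 0.1474]), 157, 75, -11.2) (array([1.6657, 0.1469]), 154, 74, -11.3)
wrist white [604.  87.] 7554 -0.7475 (array([ 1.7062, -0.1519]), 565, 329, 89.8) (array([ 1.7045, -0.1515]), 563, 325, 90.0)
wrist white [432.  88.] 4636 0.0135 (array([0.8018, 0.062 ]), 89, 88, -13.7) (array([0.8025, 0.0619]), 91, 88, -14.0)
wrist white [591. 276.] 7832 -0.7474 (array([ 1.7123, -1.1157]), 1256, 324, -88.6) (array([ 1.7084, -1.1142]), 1253, 321, -89.3)
wrist white [ 61. 230.] 2515 0.0143 (array([0.3035, 0.0196]), 91, 78, -46.7) (array([0.3047, 0.0198]), 92, 82, -46.8)
wrist wood [331. 336.] 469 0.0092 (array([ 0.6029, -0.2373]), 88, 18, -6.1) (array([ 0.6033, -0.2374]), 87, 19, -2.5)
2.675 [0.6558854  0.00516889 0.20016229] [-5.63414624e+00  2.37421837e+01  7.85324195e+01  2.18981907e-02
  7.77182136e+01  9.57539757e+00] [-1.04877128  0.12335526  0.05691199]
```

View pics/crop1.png

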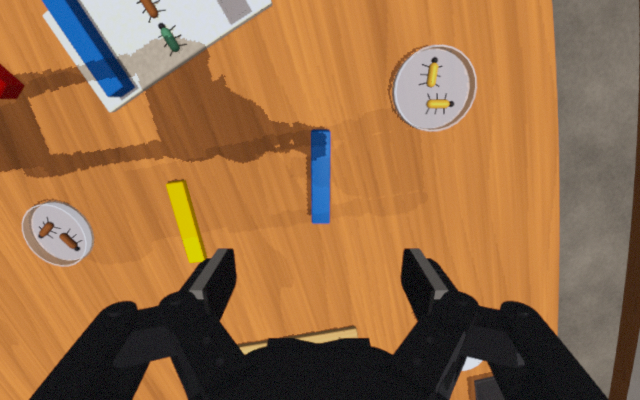

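The wrist view shows the blue stick between the open fingers at (320,175), with the yellow one at (185,222), so the choice is confirmed. The two cameras agree to about 5 mm along y. Next I'll grasp it and lift.

```bash
python3 - <<'E'
from h import *
R=rot(-15)
ctrl.movel([.656,.002,.06],R,feed=.2)
ctrl.movel([.656,.002,.004],R,feed=.08)
set_gripper(0.0,35)
o=ctrl.observe();print(o["clock"],o["ee_pos"],o["grip_width"],o["grasp_force"],o["wrist_force"])
ctrl.movel([.656,.002,.14],R,feed=.15)
ctrl.move_pose([.607,.240,.14],rot(14))
o=ctrl.observe();print(o["clock"],o["ee_pos"],o["grip_width"],o["grasp_force"],o["wrist_force"])
for n in("wrist","scene"):
    im,d,E=snap(n,n+"2");report(n,im,d,E)
E
```

```text
4.975 [0.6563862  0.00195675 0.00439627] 0.2523418371441514 34.788896441459656 [-1.48471673 -0.72519479  2.35718088]
6.9917 [0.60739307 0.23888531 0.13962391] 0.24733170464560392 34.42112445831299 [ 1.188076   -0.00941504 -0.17239973]
wrist blue [161. 187.] 3703 0.0351 (array([0.4632, 0.2029]), 108, 22, -75.7) (array([0.4645, 0.2038]), 108, 23, -75.7)
wrist blue [318. 247.] 8050 0.1603 (array([0.6063, 0.2417]), 99, 22, -75.5) (array([0.606 , 0.2429]), 98, 22, -75.7)
wrist white [244. 178.] 16149 0.0114 (array([0.535 , 0.2204]), 220, 120, 14.3) (array([0.5355, 0.2215]), 218, 118, 14.3)
wrist white [498. 221.] 2788 0.0184 (array([0.8083, 0.2684]), 36, 35, 14.1) (array([0.8081, 0.2686]), 35, 34, 13.4)
wrist white [ 33. 294.] 2523 0.0138 (array([0.3098, 0.0217]), 90, 68, -63.5) (array([0.3135, 0.0217]), 91, 70, -70.0)
scene blue [371. 275.] 755 0.0339 (array([0.464 , 0.2063]), 108, 24, -75.4) (array([0.4638, 0.2069]), 108, 22, -77.1)
scene blue [324. 306.] 548 0.159 (array([0.602 , 0.2654]), 56, 22, -79.6) (array([0.6021, 0.2662]), 56, 22, -78.9)
scene white [240.  17.] 932 0.0477 (array
[... 3303 characters left out ...]
 -85.2)
scene wood [453. 305.] 449 0.0011 (array([0.3466, 0.3233]), 71, 44, -86.2) (array([0.3472, 0.3236]), 71, 44, -86.8)
scene wood [432. 320.] 534 0.0008 (array([0.4   , 0.3288]), 77, 49, -88.8) (array([0.4007, 0.3289]), 77, 48, -88.6)
scene wood [524. 332.] 313 0.0008 (array([0.258 , 0.4338]), 138, 15, -90.0) (array([0.2595, 0.4339]), 138, 14, 90.0)
scene wood [414. 331.] 350 0.0008 (array([0.4438, 0.3363]), 73, 26, -85.2) (array([0.4393, 0.3363]), 71, 27, -76.3)
scene wood [466. 369.] 461 0.0009 (array([0.4059, 0.4348]), 94, 34, 83.6) (array([0.4065, 0.435 ]), 94, 34, 83.6)
scene wood [293. 384.] 795 0.0002 (array([0.6824, 0.3023]), 90, 60, 84.8) (array([0.6825, 0.3025]), 90, 60, 84.8)
```

View pics/wrist2.png

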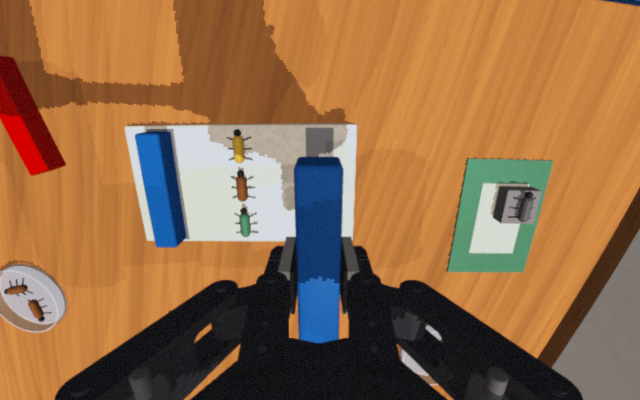

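The stick is held squarely, seen at (318,247) in line with the board, and the empty seat is just beyond its tip at (320,140). Lowering onto the seat.

```bash
python3 - <<'E'
from h import *
R=rot(14);p=[.608,.2405]
ctrl.movel(p+[.04],R,feed=.15)
ctrl.movel(p+[.0148],R,feed=.04)
o=ctrl.observe();print(o["clock"],o["ee_pos"],o["wrist_force"])
set_gripper(0.5)
ctrl.movel(p+[.10],R,feed=.12)
ctrl.hold(.25)
im,d,E=snap("wrist","wrist3");report("wrist",im,d,E)
# on to the wooden board
ctrl.movel(p+[.2],R,feed=.3)
set_gripper(1.0)
ctrl.move_pose([.538,-.284,.22],rot(-3.6))
o=ctrl.observe();print(o["clock"],o["ee_pos"])
im,d,E=snap("wrist","wrist4");report("wrist",im,d,E)
P=cloud(d,E);dark=(im.max(2)<70)&(P[...,2]>.036)&(P[...,2]<.052)
for c,ce,a in comps(dark,100): print("handle",ce,a,rect(P[c]),P[c][:,2].max())
f=snap("scene");P=cloud(f[1],f[2]);dark=(f[0].max(2)<80)&(P[...,2]>.036)&(P[...,2]<.052)
for c,ce,a in comps(dark,30): print("handle scene",ce,a,rect(P[c]))
E
```

```text
8.6917 [0.60796945 0.24051763 0.01449212] [-0.27962475  0.86818624 -0.74279001]
wrist blue [135. 202.] 5245 0.0351 (array([0.4635, 0.2026]), 109, 22, -75.4) (array([0.4649, 0.2037]), 108, 23, -75.8)
wrist blue [319. 203.] 3700 0.0352 (array([0.6079, 0.2383]), 109, 21, -75.9) (array([0.6077, 0.2392]), 108, 21, -75.9)
wrist white [242. 192.] 22459 0.0114 (array([0.5353, 0.2203]), 220, 120, 13.8) (array([0.5357, 0.2213]), 218, 119, 14.0)
wrist white [522. 239.] 3434 0.0184 (array([0.8082, 0.2686]), 36, 35, 12.0) (array([0.8078, 0.2687]), 36, 35, 11.9)
wrist white [ 17. 322.] 1478 0.0148 (array([0.3272, 0.0152]), 84, 35, 85.2) (array([0.3298, 0.0157]), 88, 35, 83.7)
13.0917 [ 0.53848765 -0.28301214  0.21998808]
wrist white [547. 137.] 1777 0.0762 (array([ 0.7732, -0.2503]), 49, 49, -4.9) (array([ 0.7718, -0.2501]), 49, 48, -3.0)
wrist white [557. 286.] 2616 0.0495 (array([ 0.8491, -0.4149]), 134, 65, 34.4) (array([ 0.8495, -0.4156]), 134, 65, 34.9)
wrist white [342. 300.] 950 0.0108 (array([ 0.5608, -0.4822]), 56, 54, -6.0) (array([ 0.5608, -0.4814]), 56, 53, -3.7)
wrist wood [319. 168.] 13889 0.0096 (array([ 0.5385, -0.2871]), 210, 121, -3.4) (array([ 0.5387, -0.2867]), 208, 120, -3.3)
handle [318.13596491 177.97660819] 684 (array([ 0.5381, -0.286 ]), 58, 17, 86.9) 0.047125467733057036
handle [553.59200969 261.98910412] 826 (array([ 0.8496, -0.4137]), 144, 69, 34.5) 0.049820607621348434
handle [598.12037915 306.47393365] 1055 (array([ 0.9246, -0.5079]), 198, 5, 89.6) 0.049833802205273114
handle scene [77.59770115 80.18965517] 174 (array([ 0.907 , -0.6331]), 210, 93, 58.0)
handle scene [242.17460317 125.70634921] 126 (array([ 0.5396, -0.282 ]), 61, 18, 88.7)
handle scene [ 99.52727273 136.99393939] 165 (array([ 0.8643, -0.3995]), 122, 31, 13.4)
handle scene [156.97142857 172.17142857] 35 (array([ 0.7671, -0.2252]), 42, 11, 14.4)
```

View pics/wrist4.png

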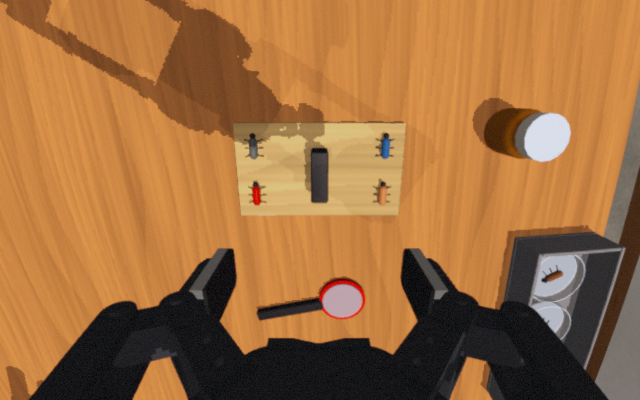

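Both sticks sit on the seats: the placed one is at (0.608, 0.239), which is local x ≈ +75 mm, y ≈ 0. The wooden board's handle is at (319,175), with world centre (0.5385, -0.285) at -3.4°. I'll grasp it, lift and carry it over.

```bash
python3 - <<'E'
from h import *
R=rot(-3.4);p=[.5385,-.285]
set_gripper(0.7)
ctrl.movel(p+[.07],R,feed=.25)
ctrl.movel(p+[.014],R,feed=.06)
set_gripper(0.0,90)
o=ctrl.observe();print(o["clock"],o["ee_pos"],o["grip_width"],o["grasp_force"],o["wrist_force"])
ctrl.movel(p+[.15],R,feed=.1)
o=ctrl.observe();print(o["clock"],o["ee_pos"],o["grip_width"],o["grasp_force"],o["wrist_force"])
for y,a in((-.11,3),(.06,9),(.222,14)): ctrl.movel([.5365 if y<.1 else .535,y,.15],rot(a),feed=.12)
ctrl.hold(.2)
o=ctrl.observe();print(o["clock"],o["ee_pos"],o["grip_width"],o["wrist_force"])
for n in("wrist","scene"):
    im,d,E=snap(n,n+"5");P=cloud(d,E)
    m=(masks(im)["wood"])&(P[...,2]>.12)&(P[...,2]<.17)
    for c,ce,a in comps(m,300):
        q=P[c];print(n,ce,a,rect(q),np.round(np.linalg.lstsq(np.c_[q[:,:2]-q[:,:2].mean(0),np.ones(len(q))],q[:,2],rcond=None)[0],4))
E
```

```text
15.85 [ 0.53880591 -0.28516707  0.01462987] 0.2183395140401267 88.68802428245544 [-0.27139589 -0.5649491   3.07620999]
17.3583 [ 0.53807748 -0.28472287  0.14917605] 0.21769649844072636 88.01776885986328 [ 0.25665764 -0.60559056 -1.27394304]
22.2333 [0.53511276 0.22148042 0.15006855] 0.21512121817547292 [ 1.09074571 -0.00286709 -1.91375358]
wrist [318.25650364 209.12679274] 44206 (array([0.5339, 0.2234]), 211, 113, 13.9) [-0.0007 -0.0022  0.1439]
scene [519.0608 120.3856] 625 (array([0.0313, 0.0896]), 100, 18, -77.1) [-1.9478 -0.5207  0.1553]
scene [341.5291144  281.27747613] 5341 (array([0.5348, 0.2227]), 210, 120, 14.0) [-0.0018 -0.0006  0.1419]
```

View pics/scene5.png

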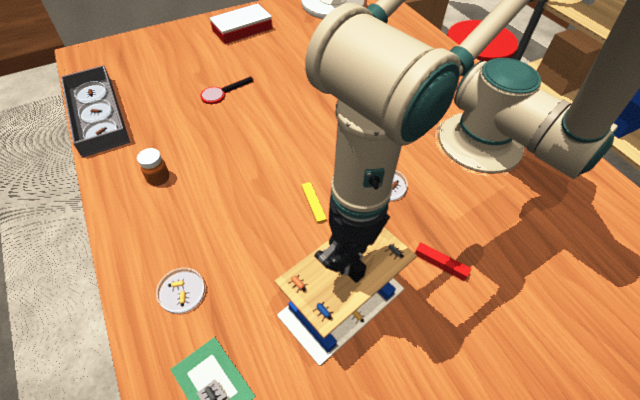

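The board hangs level at (345,280), lined up over the white board and within about 2 mm of its centre. Lowering and releasing.

```bash
python3 - <<'E'
from h import *
R=rot(14);p=[.535,.223]
ctrl.movel(p+[.06],R,feed=.1)
for z in np.arange(.054,.0465,-.0015):
    ctrl.movel(p+[z],R,feed=.02)
    o=ctrl.observe()
    print(round(z,4),o["ee_pos"][2].round(4) if hasattr(o["ee_pos"][2],"round") else o["ee_pos"][2],np.round(o["wrist_force"],2))
    if o["wrist_force"][2]>2: break
set_gripper(0.6)
ctrl.hold(.2)
q=list(ctrl.observe()["ee_pos"][:2])
ctrl.movel(q+[.12],R,feed=.08)
ctrl.movel(q+[.22],R,feed=.25)
ctrl.hold(.3)
o=ctrl.observe();print(o["clock"])
for n in("wrist","scene"):
    im,d,E=snap(n,n+"6");P=cloud(d,E);M=masks(im)
    for c,ce,a in comps(M["wood"]&(P[...,2]>.025)&(P[...,2]<.06),300):
        q=P[c];print(n,ce,rect(q),np.round(np.linalg.lstsq(np.c_[q[:,:2]-q[:,:2].mean(0),np.ones(len(q))],q[:,2],rcond=None)[0],4))
    for c,ce,a in comps(M["white"]&(P[...,2]>.004)&(P[...,2]<.02),100): print("  white",ce.round(),a,rect(P[c]))
E
```

```text
0.054 0.0539 [-0.75  0.45 -0.89]
0.0525 0.0524 [-0.32 -0.06 -2.27]
0.051 0.0509 [ 0.37 -0.37 -1.64]
0.0495 0.0494 [ 0.55  0.79 -1.35]
0.048 0.0486 [-1.03 -0.12  3.89]
27.35
wrist [319.32204515 171.40999638] (array([0.5352, 0.2213]), 211, 120, 14.0) [-0.0003 -0.0027  0.0425]
  white [535. 187.] 356 (array([0.808 , 0.2698]), 37, 35, 10.5)
  white [134. 255.] 471 (array([0.2997, 0.0233]), 89, 76, -6.0)
  white [479. 291.] 107 (array([0.813 , 0.0996]), 58, 12, -18.9)
scene [338.63907044 298.95624546] (array([0.5342, 0.224 ]), 211, 120, 14.1) [0.0009 0.0029 0.0406]
  white [ 95. 110.] 1166 (array([ 0.8693, -0.5616]), 237, 92, 88.7)
  white [212.  94.] 184 (array([ 0.5596, -0.4792]), 55, 52, 21.6)
  white [463. 149.] 1000 (array([ 0.054 , -0.0051]), 206, 102, 81.2)
  white [186. 302.] 183 (array([0.799 , 0.0807]), 88, 57, 10.7)
  white [322. 334.] 581 (array([0.5361, 0.2238]), 216, 119, 14.2)
  white [212. 390.] 263 (array([0.8054, 0.27  ]), 39, 35, 12.3)
```

View pics/scene6.png

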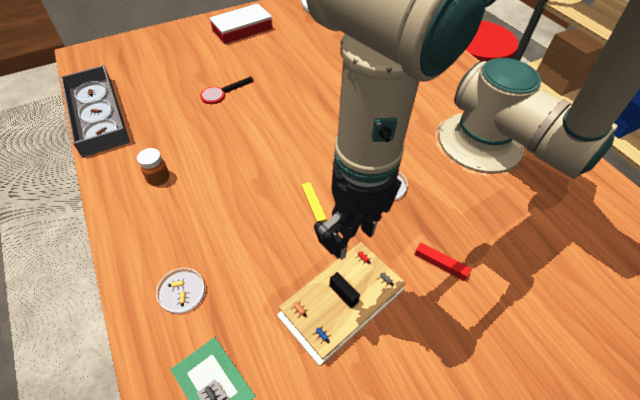

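The wooden board rests level at (340,300), top about 42 mm up. It is centred to about 2 mm, aligned with the white board, and the gripper is clear. Handing in.

```bash
python3 -c "
from workcell import job
print(job.hand_in())"
```

```text
the job is handed in; nothing more can be done
None
```

I laid the loose blue stick on the empty seat and set the wooden board level on both blue sticks, within about 2 mm of centre and lined up with the white board, then released it and handed the job in at about 27 s; no verdict came back.

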